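# Tip the drawer knobs out of the pan into the tray under the low shelf

### The job

Lift the handled aluminium pan with its three wooden ball knobs straight up out of the wooden bowl, bring it under the low wooden shelf, and tip it there so that all three knobs end up in the steel tray, without bumping the shelf. Then set the empty pan back upright in the wooden bowl and let go. Leave the tray, the bowl and the other things on the bench where they are.

Things in the scene. Friction and masses are not known exactly. Their poses are not given: they have to be found in the camera images.
- pan_grip (a point): Place to hold the pan: on the axis of its round wooden handle (16 mm diameter), 140 mm from the cup's middle; the wood spans 55 to 190 mm from it. +x runs along the handle towards the cup, +z is the pan's up. The axis is 38 mm above the pan's underside, level, 56 mm above the bench at the start; the handle points roughly towards the robot. Seen from pan_mid it is at (-140, 0, +15) mm.
- pan_mid (a point): Centre of the aluminium pan's cup, 23 mm above its underside; axes as pan_grip. Flaring round dish, 50 mm wide at the base, 92 at the rim, 46 high, wall 2.5, floor 3 mm; 120 to 200 g, nearly all in the cup. Rolled about the handle by 80 to 90 degrees it lets the knobs roll out over its rim, and reaches up to 48 mm from the handle's axis all round.
- bowl_mid (a point): Centre of the loose turned wooden bowl (350 g) in which the pan stands loosely, 22.5 mm above its underside. 93 mm across the rim, 45 high; mouth 82 mm across inside, tapering to 60 mm at its floor, 18 mm above the bench. With the pan in it (3 to 5 mm of play) pan_mid is 41 mm above the bench.
- shelf: Low dark wooden shelf fixed on two steel posts. Origin on the bench under the board's middle; +x away from its open front, y along its length. Board 110 (x) x 360 (y) x 18 mm, underside 165 mm above the bench. The 16 mm posts stand behind the board at x = +85, y = +-160 mm on 50 mm square feet: the space below is open in front and at both ends.
- shelf_under (a point): Middle of the underside of the shelf's board, 165 mm above the bench; axes as shelf.
- tray: Open steel tray standing loose on the bench under the shelf. Origin in the middle of its underside; outside 140 (x) x 170 (y) x 35 (z) mm, walls and floor 5 mm; about 600 g. Turned as the shelf is, within 0.05 rad; it sticks out 20 to 35 mm behind the board.
- knob1_mid (a point): Maple ball knob for a drawer, ball of 24 mm diameter on a short 14 mm foot, 26 mm high, about 13 g; this point is the ball's centre. One of three alike, in the pan at the start.
- knob2_mid (a point): Maple ball knob for a drawer, ball of 24 mm diameter on a short 14 mm foot, 26 mm high, about 13 g; this point is the ball's centre. One of three alike, in the pan at the start.
- knob3_mid (a point): Maple ball knob for a drawer, ball of 24 mm diameter on a short 14 mm foot, 26 mm high, about 13 g; this point is the ball's centre. One of three alike, in the pan at the start.
- case: Bystander: green plastic router bit case, 100 x 170 x 47 mm. Origin in the middle of its underside.
- guide: Bystander: aluminium edge guide, 45 x 300 x 26 mm (long along y). Origin in the middle of its underside.
- sander: Bystander: grey sanding block, 70 x 125 x 40 mm, on top of the shelf. Origin in the middle of its underside.
- clamp1: Bystander: red spring clamp lying flat, about 140 x 75 x 19 mm. Origin at its pivot, on the bench.
- clamp2: Bystander: the other red spring clamp, same size. Origin at its pivot, on the bench.
- square: Bystander: try square lying flat: wooden stock 120 mm along y, 14 mm high, steel blade 200 mm along +x. Origin under the middle of the stock.
Mind the look-alikes: they are no part of the job. There is more than one size of the tray; the one meant has the size given above.

How it is judged:
On the way, in this order (a step that is already met when the one before it is completed fails the run):
1. the pan is lifted clear of the bowl with all three knobs still in it (z of pan_mid in the frame of bowl_mid above 0.055 m and distance between each of knob1_mid, knob2_mid, knob3_mid and pan_mid below 0.04 m), for 0.1 s.
2. the pan's cup is under the shelf with all three knobs still in it (x of pan_mid in the frame of shelf between -0.06 and 0.08 m and y of pan_mid in the frame of shelf between -0.18 and 0.18 m and height (world z) of pan_mid below 0.15 m and distance between each of knob1_mid, knob2_mid, knob3_mid and pan_mid below 0.04 m), for 0.1 s.
3. all three knobs lie in the tray (x of knob1_mid in the frame of tray between -0.066 and 0.066 m and y of knob1_mid in the frame of tray between -0.081 and 0.081 m and z of knob1_mid in the frame of tray between 0 and 0.035 m and x of knob2_mid in the frame of tray between -0.066 and 0.066 m and y of knob2_mid in the frame of tray between -0.081 and 0.081 m and z of knob2_mid in the frame of tray between 0 and 0.035 m and x of knob3_mid in the frame of tray between -0.066 and 0.066 m and y of knob3_mid in the frame of tray between -0.081 and 0.081 m and z of knob3_mid in the frame of tray between 0 and 0.035 m), for 0.2 s.
At the end, for the whole second after the job is handed in: All three knobs lie inside the tray; the pan stands at rest and upright (within 0.15 rad) in the bowl, its centre within 15 mm of the bowl's axis and 50 mm or less above the bench; bowl upright (within 0.12 rad) and within 40 mm of its start; tray within 30 mm of its start (all of step 3 and horizontal distance between pan_mid and bowl_mid below 0.015 m and height (world z) of pan_mid below 0.05 m and angle between pan_mid's own z axis and vertical below 0.15 rad and angle between bowl_mid's own z axis and vertical below 0.12 rad and linear speed of pan below 0.02 m/s and distance of bowl_mid from where it was at the start of the episode below 0.04 m and distance of tray from where it was at the start of the episode below 0.03 m); the robot touches nothing.
It fails at once if the shelf is bumped (over 4 N) by the pan or the robot (contact force between any of pan, the arm, the fingers and shelf above 4 N).
It fails at once if a bystander is moved by more than 30 mm (distance of any of case, guide, sander, clamp1, clamp2, square from where it was at the start of the episode above 0.03 m).
It also fails if it takes over 54 s, if anything falls off the work surface, if the arm or the gripper's body presses on something with over 40 N, if the wrist force passes 120 N, or if a joint passes its speed limit or range.

### The arm

A 7-joint arm with a two-finger parallel gripper is mounted at the origin on the work surface. World frame = base frame: x ahead of the robot, y to its left, z up, the work surface at z = 0. Lengths are in m, angles in rad, forces in N, time in s.
With the tool pointing down it reaches from about 0.425 to 0.825 m from the base axis. Payload 3.6 kg.
Tool frame: the origin (TCP) lies where the fingers leave the gripper's body, on its centre line; the fingertips stand 73 mm ahead of it and the grasp point (between the pads) lies 54 mm ahead of it; z points along the fingers, y is the line along which they close (so a half turn about z gives the same grasp; the last joint's range is limited). The gripper opens to 85 mm and grips with 20 to 120 N. Pads are 22 mm wide; open, the fingers measure 114 mm over their backs; the gripper's body (76 mm by 85 mm) begins 54 mm behind the grasp point. The pads swing forward as they close: fully open they stand 13 mm farther back than shut.
Start: joints at [-1.266, 0.615, -0.013, 1.423, 0.008, 1.103, -0.04], TCP at [0.211, 0.615, 0.304] pointing down, gripper open.
Joint ranges: [-3.12, 3.12], [-0.3, 2.06], [-1.34, 1.32], [0.26, 2.42], [-1.36, 4.5], [0.01, 1.98], [-2.84, 2.84]. Speed limits (rad/s): [2.79, 2.79, 3.14, 3.14, 3.14, 3.14, 3.14].

### API

Orientations are given as a unit quaternion [x, y, z, w].
In Python, from station import arm, snapshot, camera_info, ticket gives the robot as it stands. Calls block until the motion is done:
- arm.movep(position, orientation): joint-space move of the TCP to a pose.
- arm.line_to(position, velocity=0.15, ori=None): straight line of the TCP; ori=None keeps the orientation; velocity is the mean speed in m/s.
- arm.move_j(angles): joint-space move.
- arm.move_gripper(opening, effort=None): opening from 0.0 (shut) to 1.0 (fully open); effort is the grip in N (None keeps the last); returns when the fingers have stopped.
- arm.pause(seconds).
- arm.ik(position, orientation): joint angles nearest the present ones, or None.
- snapshot(name): name is "side" or "top" or "wrist"; returns the picture (480x640x3 uint8, blue, green, red); there is no depth.
- camera_info(name): a dict with "fx", "fy", "cx", "cy" (pixels), "R" (3x3) and "t" (3): a world point X has camera coordinates R X + t; the wrist camera has in their place "T_tool_cam" (4x4, takes a point from camera to tool coordinates, whose origin is the TCP and whose axes are the flange's). Camera axes: x right, y down, z forward; pixel columns grow to the right and rows downward; lengths in m; the calibration is good to about 2 mm. The wrist camera is an equidistant fisheye: a pixel r from the principal point sees the ray r / f radians off the axis. A picture is of the moment at which its call begins: read the wrist's pose just before it. camera_info takes no time and is no camera call.
A pose or a line that the arm cannot do raises arm.MotionError and nothing moves.
- ticket.finish_job(): hands the job in; it is judged then, once.
Readings, each from a call of its own:
- arm.read_time(): time.
- arm.read_joint_positions(): joint angles.
- arm.read_dq(): joint speeds.
- arm.read_effort(): joint torques, N m.
- arm.read_tool_pos(): TCP position.
- arm.read_eef_rot(): TCP orientation.
- arm.read_ft_force(): force on the tool from outside, world axes, zero at the start.
- arm.read_wrist_torque(): the same for the moment, N m.
- arm.read_opening(): opening from 0.0 (shut) to 1.0 (fully open).
- arm.read_finger_force(): force on a finger pad.
Only numpy, scipy, OpenCV 4.12 (cv2) and the standard library are available. Lean on these libraries where they do the work, as an engineer would, in place of code of your own. Each camera call takes 0.05 s, during which the arm holds its last target. There are 200 camera calls.

## Working session

There is one attempt and no reset: what is moved stays moved. The work goes in short steps, each a Python script; the robot and the scene stay as the last script left them, time stands still between calls to the robot, and variables do not carry over. Pictures are saved under pics/ and viewed, at most 10 in all, crops included, and the job is handed in when it is done.

```bash
mkdir -p pics; ls
python3 - <<'E'
from station import arm, snapshot, camera_info
import cv2, numpy as np
for n in ("side","top"):
    cv2.imwrite(f"pics/{n}0.png",snapshot(n)); c=camera_info(n)
    print(n,c["fx"],c["fy"],c["cx"],c["cy"],np.round(c["R"],4).tolist(),np.round(c["t"],4).tolist(), "C",-np.array(c["R"]).T@c["t"])
w=camera_info("wrist");print(w); print(arm.read_time(),arm.read_tool_pos(),arm.read_eef_rot())
E
```

```text
pics
side 482.1575343823352 482.1575343823352 320.3295780519172 241.39680260966753 [[0.8157, -0.5783, 0.0096], [-0.3281, -0.4764, -0.8157], [0.4763, 0.6623, -0.5784]] [-0.4899, 0.2537, 1.2798] C [-0.12666973 -1.01004722  0.95191136]
top 624.675614519987 624.675614519987 315.33699246150627 240.14573816634973 [[0.0147, -0.9999, -0.0063], [-0.9956, -0.014, -0.0924], [0.0923, 0.0077, -0.9957]] [-0.0295, 0.595, 1.6462] C [ 0.44085962 -0.03373943  1.69394622]
{'fx': 371.64829954431775, 'fy': 371.64829954431775, 'cx': 324.91392266627156, 'cy': 235.76860615441217, 'T_tool_cam': array([[-5.36334613e-05, -9.63534313e-01, -2.67584801e-01,
         6.78093300e-02],
       [ 9.99999752e-01,  1.36087947e-04, -6.90468421e-04,
        -1.36624713e-04],
       [ 7.01705082e-04, -2.67584772e-01,  9.63534067e-01,
        -7.08483336e-02],
       [ 0.00000000e+00,  0.00000000e+00,  0.00000000e+00,
         1.00000000e+00]])}
0.1 [0.21093085 0.61428073 0.30284099] [ 1.64627695e-01  9.86355080e-01 -1.15802225e-03 -1.91858148e-04]
```

View pics/top0.png

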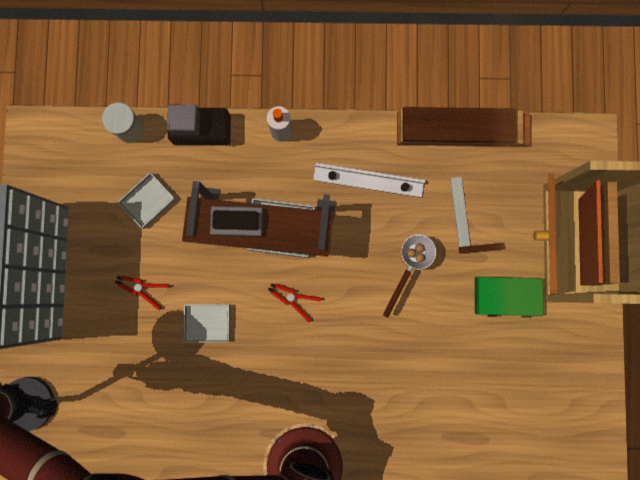

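View pics/side0.png

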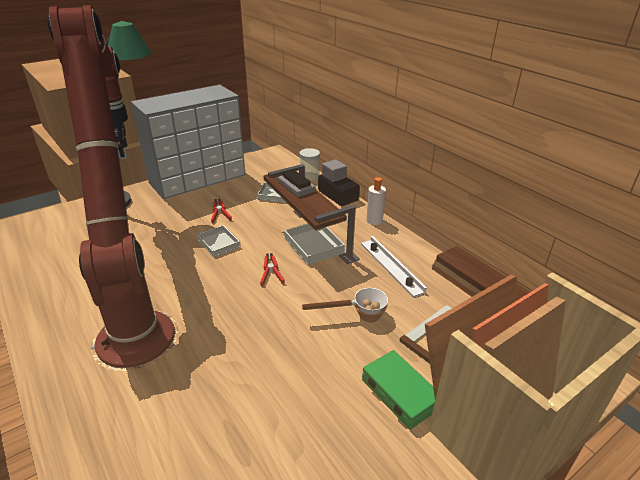

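The top view shows the pan's cup at about (419,252) with its handle running to (388,315). The shelf board spans about (184–333, 197–256), and the tray's edges show at (285,203) and (280,253). The side view confirms the tray is under the shelf's right half. I'll enlarge the crops next.

Run:
```python
import cv2
t=cv2.imread("pics/top0.png"); s=cv2.imread("pics/side0.png")
cv2.imwrite("pics/tc.png",cv2.resize(t[175:325,175:375],None,fx=4,fy=4,interpolation=cv2.INTER_CUBIC))
cv2.imwrite("pics/sc.png",cv2.resize(s[160:310,250:450],None,fx=4,fy=4,interpolation=cv2.INTER_CUBIC))
```

```text
(no output)
```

View pics/tc.png

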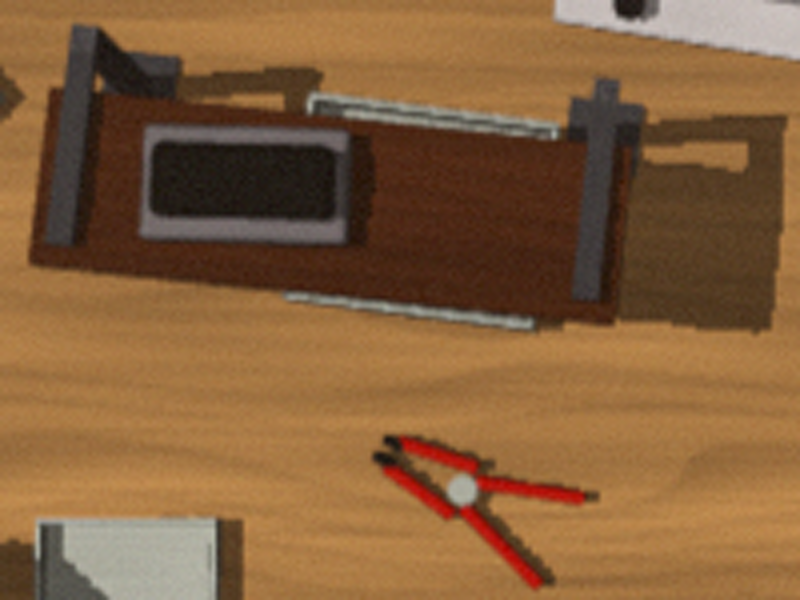

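View pics/sc.png

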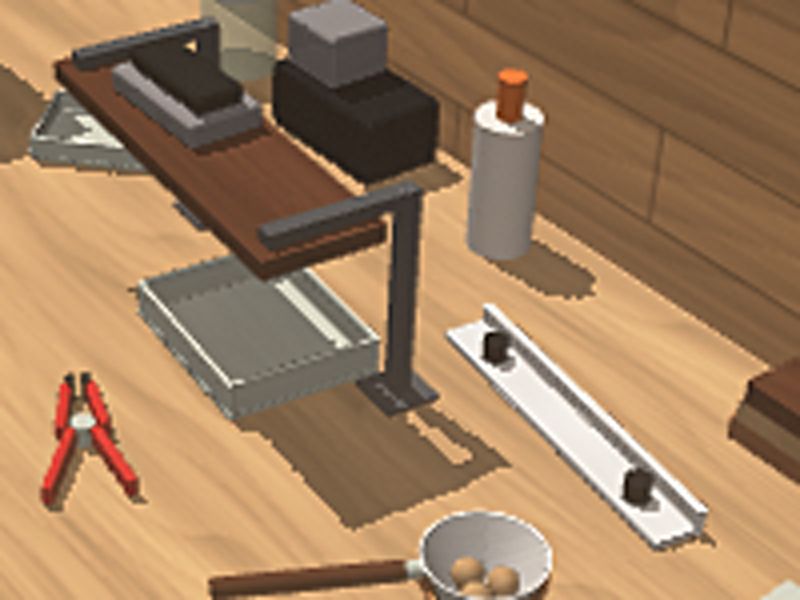

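The top crop shows the board's top corners at (50,90), (30,262), (612,322) and (630,145). The tray's back rim runs (310,93)–(557,129) and its front rim (285,293)–(533,327), both about 248 px or 170 mm, so this is the right tray. The side crop shows the tray rim corners at (136,289), (235,382) and (380,340). Next I'll measure these points and the pan.

```bash
cat > h.py <<'E'
import numpy as np, cv2
from station import camera_info
def w(cam,px,z):
    c=camera_info(cam);R=np.array(c["R"]);C=-R.T@np.array(c["t"])
    d=R.T@np.array([(px[0]-c["cx"])/c["fx"],(px[1]-c["cy"])/c["fy"],1]);return C+d*(z-C[2])/d[2]
def crop(p,o): return [(p[0]+.5)/4-.5+o[0],(p[1]+.5)/4-.5+o[1]]
E
python3 - <<'E'
from h import *
T=(175,175);S=(250,160)
for n,ps,z in (("board",[(50,90),(30,263),(612,322),(630,145)],.183),("tray",[(310,93),(557,129),(533,326),(285,292)],.035)):
    P=np.array([w("top",crop(p,T),z)[:2] for p in ps]);print(n,P.round(4).tolist(),"c",P.mean(0),"sides",np.linalg.norm(P-np.roll(P,-1,0),axis=1), "yaw",[np.arctan2(-v[0],v[1]) for v in (P[0]-P[1],P[3]-P[2])])
print("tray side",[w("side",crop(p,S),.035).round(4).tolist() for p in [(136,289),(235,382),(380,340)]])
print("shelf board side", [w("side",crop(p,S),.183).round(4).tolist() for p in [(57,62),(263,262),(384,228)]])
t=cv2.imread("pics/top0.png");s=cv2.imread("pics/side0.png")
a=cv2.resize(t[225:325,370:450],None,fx=6,fy=6,interpolation=cv2.INTER_CUBIC)
b=cv2.resize(s[280:340,295:400],None,fx=6,fy=6,interpolation=cv2.INTER_CUBIC)[:, :310*2]
o=np.zeros((600,480,3),np.uint8);o[:]=a
cv2.imwrite("pics/pan.png",o)
# handle: dark brown
hsv=cv2.cvtColor(t,cv2.COLOR_BGR2HSV)[262:325,375:420]
m=(t[262:325,375:420].max(2)<115)&(hsv[...,1]>110);ys,xs=np.nonzero(m);print(m.sum())
print(cv2.fitLine(np.float32(np.c_[xs+375,ys+262]),cv2.DIST_HUBER,0,.01,.01).ravel())
print('\n'.join(''.join('#' if v else '.' for v in r) for r in m[::2]))
E
```

```text
board [[0.6823, 0.2933], [0.5759, 0.3019], [0.5449, -0.0524], [0.6533, -0.062]] c [0.61409128 0.12018783] sides [0.1068088  0.35565472 0.10873803 0.35648267] yaw [np.float64(-1.6513875666518343), np.float64(-1.6590680194182188)]
tray [[0.7063, 0.1505], [0.6842, -0.0157], [0.5517, -0.0017], [0.5721, 0.1639]] c [0.62857593 0.07422519] sides [0.16766439 0.13321621 0.16689974 0.13491857] yaw [np.float64(-0.13229627919722722), np.float64(-0.12222948836300766)]
tray side [[0.5585, 0.1555, 0.035], [0.5539, 0.0001, 0.035], [0.6831, -0.0199, 0.035]]
shelf board side [[0.574, 0.2986, 0.183], [0.5418, -0.0551, 0.183], [0.6422, -0.0684, 0.183]]
609
[  0.56202096  -0.827123   401.30588    292.7782    ]
.............................................
.............................................
.............................................
.............................................
..............................##........#####
.............................#######...######
............................########..#######
...........................#######..########.
..........................#######
[... 370 characters left out ...]
..........
.................#######...######............
................#######..#######.............
...............#######...######..............
..............#######...######...............
.............#######...#######...............
............#######..#######.................
...........#######..#######..................
..........#######..#######...................
.........#######...######....................
........#######....#####.....................
..........####...............................
.............................................
.............................................
.............................................
.............................................
```

View pics/pan.png

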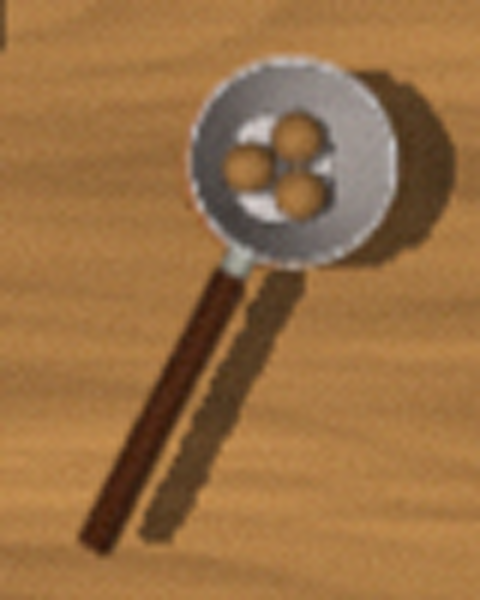

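The pan crop (6x, offset 370,225) shows the cup rim centred at (294,162) with a radius of about 105. The handle axis runs from (230,275) to (96,547), and all three knobs lie on the cup's floor.

```bash
cat >> h.py <<'E'
from scipy.spatial.transform import Rotation as Ro
def c6(p): return [(p[0]+.5)/6-.5+370,(p[1]+.5)/6-.5+225]
R0=Ro.from_matrix([[1,0,0],[0,-1,0],[0,0,-1]])
def tool(g,yaw,roll,a,p,flip,d=.054):
    "TCP pose for grip point g, pan yaw/roll, tool tilt a about handle, pitch p"
    r=Ro.from_euler('z',yaw)*Ro.from_euler('x',roll+a)*R0*Ro.from_euler('y',p)
    if flip: r=r*Ro.from_euler('z',np.pi)
    return np.array(g)-d*r.as_matrix()[:,2], r.as_quat()
cup=w("top",c6((294,162)),.064); h1=w("top",c6((230,275)),.056); h2=w("top",c6((96,547)),.056)
u=(cup-h2)[:2];
E
python3 - <<'E'
from h import *
from station import arm
print(cup,h1,h2,"L",np.linalg.norm((h1-h2)[:2]),"d", [np.linalg.norm((cup-h)[:2]) for h in(h1,h2)])
print("yaw",np.arctan2(u[1],u[0]),np.arctan2(*(h1-h2)[[1,0]]))
S=(250,160)
print("rim side",w("side",crop((484,557),S),.064),"hend",w("side",crop((212,588),S),.056))
yaw=np.arctan2(u[1],u[0]);g=np.array([*(cup[:2]-.14*u/np.linalg.norm(u)),.056]);print("grip",g)
lo=np.array([-3.12,-.3,-1.34,.26,-1.36,.01,-2.84]);hi=np.array([3.12,2.06,1.32,2.42,4.5,1.98,2.84])
sy=-.085;e=np.array([np.cos(sy),np.sin(sy),0]);f=np.array([-e[1],e[0],0]);tr=np.array([.6275,.074,0])
res=[]
for sg in(1,-1):
  for a in(0,20,35,45):
    for p in(0,15,30,45):
      for fl in(0,1):
        A=-sg*np.radians(a);P=np.radians(p);m=[];Q=[]
        gd=tr-.145*e+sg*.02*f+[0,0,.097]
        for (G,y,r) in((g,yaw,0),(g+[0,0,.09],yaw,0),(gd-.25*f,sy,0),(gd,sy,0),(gd,sy,sg*.8),(gd,sy,sg*1.6)):
          q=arm.ik(*tool(G,y,r,A,P,fl))
          if q is None: m.append(-1);break
          q=np.array(q);Q.append(q);m.append(min((q-lo).min(),(hi-q).min()))
        if len(Q)>=5: res.append((sg,a,p,fl,len(Q),round(min(m),2),np.round(Q[0],2).tolist(),np.round(Q[-1],2).tolist()))
res.sort(key=lambda r:(-r[4],-r[5]))
for r in res[:22]:print(*r)
E
```

```text
[ 0.56579112 -0.29142935  0.064     ] [ 0.51654758 -0.26475838  0.056     ] [ 0.39775445 -0.20681459  0.056     ] L 0.13217144362063832 d [np.float64(0.05600238263575158), np.float64(0.1881381936488328)]
yaw -0.4664830652777361 -0.4538162172204106
rim side [ 0.56074837 -0.29255562  0.064     ] hend [ 0.39594759 -0.20520084  0.056     ]
grip [ 0.44074934 -0.22846465  0.056     ]
-1 0 0 1 6 0.33 [0.45, 0.68, -0.03, 2.05, 0.04, 0.42, 1.5] [-0.77, 1.23, 0.21, 1.66, 0.78, 1.65, 0.32]
1 45 0 1 6 0.32 [-0.27, 0.93, 0.51, 1.97, 0.53, 0.68, 0.74] [0.76, 0.99, -0.96, 2.1, -0.18, 0.34, 1.75]
-1 0 0 0 6 0.27 [-0.13, 0.9, 0.94, 2.06, -1.09, 0.79, -0.53] [-1.16, 1.51, 0.98, 1.67, 0.27, 1.26, -2.21]
1 20 0 1 6 0.19 [0.1, 0.73, 0.22, 2.04, 0.43, 0.5, 0.98] [0.97, 1.38, -1.15, 2.05, -0.22, 0.43, 1.98]
1 45 0 0 6 0.13 [-0.56, 1.23, 1.13, 1.98, -0.46, 0.63, -1.41] [0.2, 0.76, -0.05, 2.11, -1.23, 0.84, -0.37]
-1 35 15 1 6 0.13 [1.28, 0.91, -0.76, 2.17, -0.51, 0.15, 2.3] [-0.83, 0.9, 0.26, 2.0, 0.89, 0.98, 0.23]
1 0 0 0 6 0.11 [-0.13, 0.9, 0.94, 2.06, -1.09, 0.79, -0.53] [0.5, 1.2, -0.24, 1.99, -1.25, 1.
[... 886 characters left out ...]
 1.96, 0.81, 0.77, 0.98] [-0.68, 0.92, 0.15, 1.81, 0.68, 1.2, 0.43]
1 0 15 1 6 0.04 [0.56, 0.65, -0.2, 2.25, 1.67, 0.13, -0.12] [1.14, 1.8, -1.3, 2.17, -0.32, 0.19, 2.23]
1 35 15 0 6 0.04 [-0.49, 1.01, 0.93, 2.21, -0.72, 0.14, -1.14] [0.92, 1.21, -1.15, 2.29, 2.96, 0.09, 1.85]
-1 20 0 0 6 0.04 [0.0, 1.06, 1.13, 2.04, -1.32, 1.33, -0.18] [-1.13, 1.29, 0.93, 1.76, 0.17, 1.08, -2.16]
-1 35 15 0 6 0.04 [1.05, 0.8, -0.38, 2.17, -1.29, 0.4, -0.08] [-1.18, 1.1, 0.89, 2.01, 0.31, 0.65, -2.31]
1 0 15 0 6 0.03 [0.46, 0.65, -0.04, 2.25, 2.03, 0.04, 2.65] [0.99, 1.52, -0.96, 2.17, -1.29, 0.56, 0.04]
-1 0 15 0 6 0.03 [0.46, 0.65, -0.04, 2.25, 2.03, 0.04, 2.65] [-1.25, 1.46, 0.89, 1.85, 0.49, 1.02, -2.42]
```

The measurements hold up: handle ends at 56 and 188 mm from the cup (55 and 190 expected), and the tray sticks out 33 mm behind the board. I'll tilt the tool 45° at the grasp, so the pour also ends at about 45° with the wrist high. First I'll go round the shelf to a pre-grasp and recheck the IK.

```bash
cat >> h.py <<'E'
yaw0=-.46; g0=np.array([.4408,-.2281,.056]); sy=-.085
e=np.array([np.cos(sy),np.sin(sy),0]);f=np.array([-e[1],e[0],0]);tr=np.array([.6275,.074,0])
A=-np.radians(45);P=np.radians(5)
gd=tr-.145*e+.02*f+[0,0,.097]
lo=np.array([-3.12,-.3,-1.34,.26,-1.36,.01,-2.84]);hi=np.array([3.12,2.06,1.32,2.42,4.5,1.98,2.84])
def chk(arm,steps,A=A,P=P,fl=1):
    for G,y,r in steps:
        q=arm.ik(*tool(G,y,r,A,P,fl)); print(None if q is None else (np.round(q,2).tolist(),round(min((np.array(q)-lo).min(),(hi-np.array(q)).min()),2)))
E
python3 - <<'E'
from h import *
from station import arm, snapshot
arm.move_gripper(.55,120)
q=arm.read_eef_rot()
arm.movep([.33,.32,.40],q)
arm.movep(*tool(g0+[0,0,.15],yaw0,0,A,P,1,d=.154))
arm.movep(*tool(g0,yaw0,0,A,P,1,d=.154))
print(arm.read_time(),np.round(arm.read_joint_positions(),2),arm.read_tool_pos(),arm.read_opening())
chk(arm,[(g0,yaw0,0),(g0+[0,0,.09],yaw0,0),(gd-.25*f,sy,0),(gd,sy,0),(gd,sy,.4),(gd,sy,.8),(gd,sy,1.2),(gd,sy,1.6)])
cv2.imwrite("pics/s1.png",cv2.resize(snapshot("side")[130:370,130:450],None,fx=2.5,fy=2.5,interpolation=cv2.INTER_CUBIC))
E
```

```text
4.3083 [-0.34  0.77  0.37  1.96  0.63  0.87  0.61] [ 0.47771209 -0.12490116  0.16533633] 0.5492865715583696
([-0.26, 0.91, 0.44, 2.04, 0.76, 0.62, 0.51], np.float64(0.38))
([-0.25, 0.72, 0.43, 2.02, 0.72, 0.79, 0.65], np.float64(0.4))
([-0.5, 0.8, 0.48, 2.17, 1.0, 0.54, 0.44], np.float64(0.25))
([-0.76, 0.83, 0.23, 1.86, 0.6, 0.99, 0.49], np.float64(0.56))
([-0.54, 0.66, 0.11, 1.99, 0.5, 0.68, 0.62], np.float64(0.43))
([-0.18, 0.58, -0.14, 2.09, 0.24, 0.4, 0.98], np.float64(0.33))
([0.28, 0.65, -0.47, 2.15, -0.47, 0.26, 1.84], np.float64(0.25))
([0.6, 0.85, -0.66, 2.17, -1.09, 0.38, 2.64], np.float64(0.2))
```

View pics/s1.png

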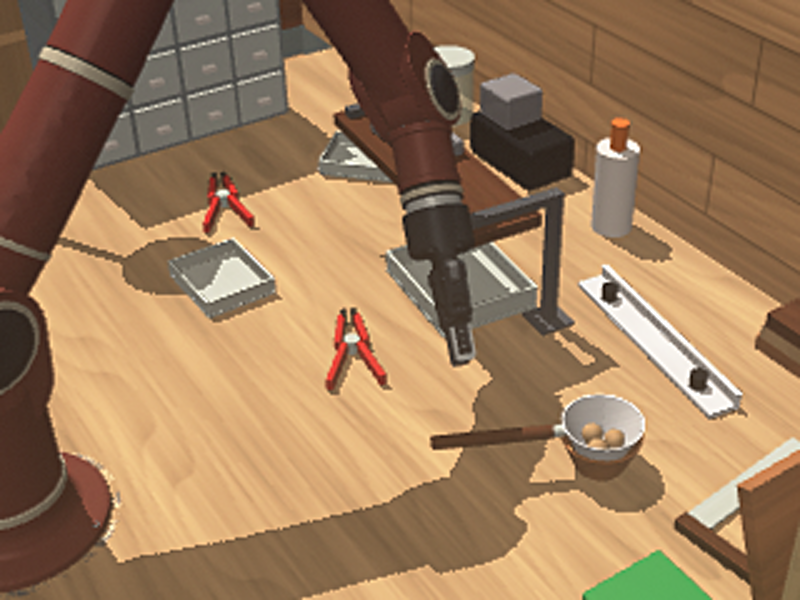

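The side view shows the gripper aimed at the handle's middle from the shelf side with nothing in the way: fingertips at (462,360), handle at (435–560, 440–430). Now the grasp.

Run:
```python
from h import *
from station import arm, snapshot
arm.line_to(tool(g0,yaw0,0,A,P,1)[0],.08)
print(arm.read_ft_force(),arm.read_tool_pos(),tool(g0,yaw0,0,A,P,1)[0])
arm.move_gripper(0.0,120)
print(arm.read_time(),"open",arm.read_opening(),arm.read_finger_force(),"ft",arm.read_ft_force(),arm.read_wrist_torque(),arm.read_tool_pos())
im=np.hstack([cv2.resize(snapshot("side")[250:350,280:400],None,fx=3.3,fy=4,interpolation=cv2.INTER_CUBIC),cv2.resize(snapshot("top")[225:325,350:450],None,fx=4,fy=4,interpolation=cv2.INTER_CUBIC)])
cv2.imwrite("pics/g.png",im)
```

```text
[ 0.29930536 -0.05020781  0.3225809 ] [ 0.45388914 -0.19156118  0.09419024] [ 0.45346991 -0.19192614  0.09403847]
6.175 open 0.14677931595419197 117.07053780555725 ft [-0.16210041  0.69958042  0.17139317] [ 0.75684174 -0.22694536  0.01119073] [ 0.45357237 -0.19179052  0.09411098]
```

View pics/g.png

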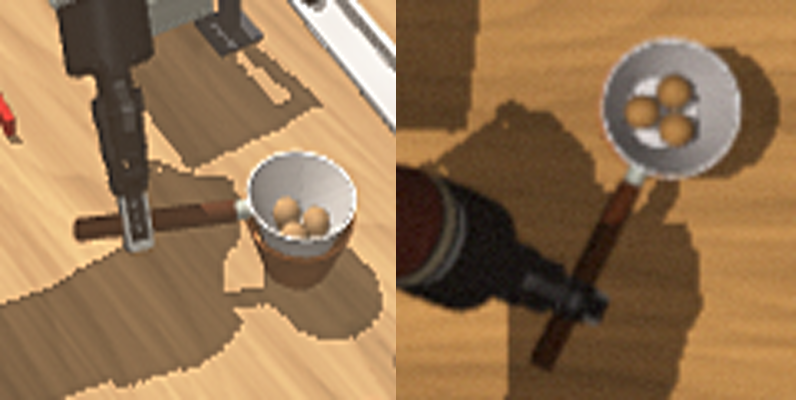

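Both views show the fingers round the handle at the grip point, with the cup level in the bowl and the three knobs inside. Grip force is 117 N. Next I'll lift and move to the shelf's open right end.

Run:
```python
from h import *
from station import arm, snapshot
arm.line_to(tool(g0+[0,0,.02],yaw0,0,A,P,1)[0],.04)
arm.line_to(tool(g0+[0,0,.09],yaw0,0,A,P,1)[0],.08)
arm.pause(.3)
print(arm.read_time(),arm.read_opening(),arm.read_ft_force())
gs=gd-.27*f
m=(g0+gs)/2;m[2]=.125
arm.line_to(tool(m,(yaw0+sy)/2,0,A,P,1)[0],.1,tool(m,(yaw0+sy)/2,0,A,P,1)[1])
p,q=tool(gs,sy,0,A,P,1);arm.line_to(p,.1,q)
print(arm.read_time(),np.round(arm.read_joint_positions(),2),arm.read_tool_pos()-p)
chk(arm,[(gd-.1*f,sy,0),(gd,sy,0),(gd,sy,.4),(gd,sy,.8),(gd,sy,1.2),(gd,sy,1.6)])
cv2.imwrite("pics/s2.png",np.hstack([cv2.resize(snapshot("side")[150:350,230:430],None,fx=2,fy=2.5,interpolation=cv2.INTER_CUBIC),cv2.resize(snapshot("top")[160:320,240:440],None,fx=2,fy=500/160)]))
```

```text
8.25 0.14653143709855249 [-0.0315459  -0.72461997 -1.7874157 ]
9.3917 [-0.47  0.81  0.51  2.18  1.05  0.5   0.43] [ 0.00024211 -0.00107116  0.00068812]
([-0.67, 0.8, 0.32, 2.02, 0.72, 0.81, 0.49], np.float64(0.4))
([-0.77, 0.83, 0.25, 1.86, 0.59, 0.99, 0.5], np.float64(0.56))
([-0.55, 0.67, 0.12, 1.99, 0.49, 0.68, 0.64], np.float64(0.43))
([-0.18, 0.58, -0.13, 2.09, 0.24, 0.4, 0.98], np.float64(0.33))
([0.32, 0.66, -0.52, 2.15, -0.34, 0.24, 1.71], np.float64(0.23))
([0.71, 0.93, -0.86, 2.16, -0.73, 0.25, 2.29], np.float64(0.24))
```

View pics/s2.png

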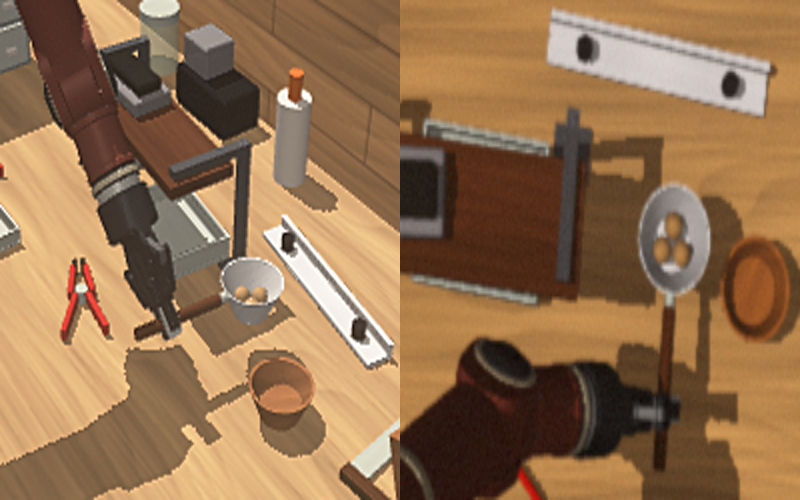

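The pan is lifted with all three knobs in it and the empty bowl is undisturbed. The cup's rim centre is at top pixel (377,236) and side pixel (356,262), just right of the shelf. I'll check for sag, then slide it under.

Run:
```python
from h import *
from station import arm, snapshot
gs=gd-.27*f; print("expect rim",gs+.14*e+[0,0,.008],w("top",(377,236.2),.105),w("side",(356,262),.105))
for k in (.14,.07,0):
    arm.line_to(tool(gd-k*f,sy,0,A,P,1)[0],.12); print(arm.read_ft_force().round(2) if hasattr(arm.read_ft_force(),'round') else arm.read_ft_force())
arm.pause(.3)
print(arm.read_time(),arm.read_tool_pos()-tool(gd,sy,0,A,P,1)[0])
cv2.imwrite("pics/s3.png",np.hstack([cv2.resize(snapshot("side")[150:300,230:380],None,fx=400/150,fy=500/150,interpolation=cv2.INTER_CUBIC),cv2.resize(snapshot("top")[160:320,200:400],None,fx=2,fy=500/160)]))
```

```text
expect rim [ 0.60129363 -0.17467293  0.105     ] [ 0.60054623 -0.17886575  0.105     ] [ 0.59596002 -0.18168246  0.105     ]
[-0.08  0.18 -1.75]
[ 0.57 -1.16 -1.68]
[ 0.44 -0.43 -1.93]
12.4917 [-5.64071094e-05 -7.16443241e-04  1.25427726e-04]
```

View pics/s3.png

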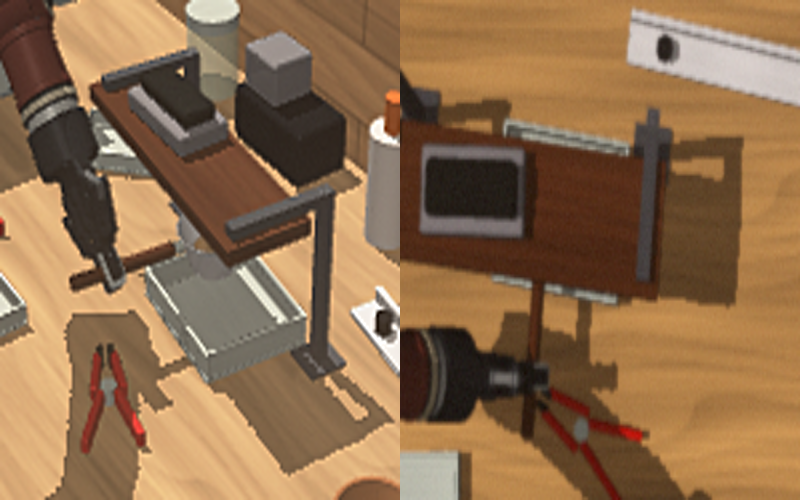

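The cup is under the shelf over the tray. In the top crop the handle is at x≈535, a little left of the tray's middle (x≈556), as intended. Now I'll tip it in small arc steps.

Run:
```python
from h import *
from station import arm, snapshot
r=0
try:
    for r in np.radians(np.linspace(0,94,13))[1:]:
        p,q=tool(gd,sy,r,A,P,1); arm.line_to(p,.035,q)
except arm.MotionError as x: print("stop at",np.degrees(r),x)
print(arm.read_time(),np.round(arm.read_joint_positions(),2),arm.read_tool_pos()-p,arm.read_ft_force())
arm.pause(.6)
cv2.imwrite("pics/s4.png",np.hstack([cv2.resize(snapshot("side")[150:300,230:380],None,fx=400/150,fy=500/150,interpolation=cv2.INTER_CUBIC),cv2.resize(snapshot("top")[160:320,200:400],None,fx=2,fy=500/160)]))
```

```text
16.8917 [ 0.84  1.07 -1.08  2.16  0.17  0.2   1.42] [0.00016083 0.00078462 0.00036976] [ 0.59473359  0.48407111 -1.90642006]
```

View pics/s4.png

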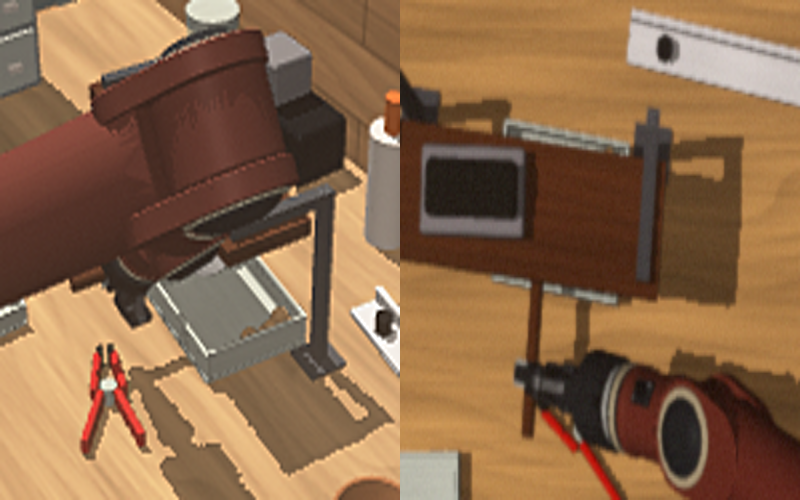

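The side crop shows maple knobs in the tray near its right wall at (265,325), with the pan on its side above it. That was my last allowed picture, so from here I'll check by pixel segmentation. I'll tip a little further, roll back, slide out and count.

Run:
```python
from h import *
from station import arm, snapshot
try:
    for d in (101,94):
        p,q=tool(gd,sy,np.radians(d),A,P,1); arm.line_to(p,.03,q)
except arm.MotionError as x: print(x)
for d in np.linspace(94,0,11)[1:]:
    p,q=tool(gd,sy,np.radians(d),A,P,1); arm.line_to(p,.05,q)
print(arm.read_time(),np.round(arm.read_joint_positions(),2))
for k in (.14,.27): arm.line_to(tool(gd-k*f,sy,0,A,P,1)[0],.12)
arm.pause(.2)
print(arm.read_time(),arm.read_ft_force(),np.round(arm.read_joint_positions(),2))
s=snapshot("side");t=snapshot("top");cv2.imwrite("pics/s5.png",s);cv2.imwrite("pics/t5.png",t)
s0=cv2.imread("pics/side0.png")
def knob(im): 
    h=cv2.cvtColor(im,cv2.COLOR_BGR2HSV); return ((h[...,0]>5)&(h[...,0]<25)&(h[...,1]>70)&(h[...,2]>70)).astype(np.uint8)
def rep(n,m,o,cam,z):
    N,l,st,c=cv2.connectedComponentsWithStats(m)
    print(n,[(st[i].tolist(),w(cam,c[i]+o,z).round(3).tolist()) for i in range(1,N) if st[i,4]>4])
# tray polygon (inner floor + walls) in side view
ca=camera_info("side");R=np.array(ca["R"]);tt=np.array(ca["t"])
def px(X): v=R@X+tt;return [ca["fx"]*v[0]/v[2]+ca["cx"],ca["fy"]*v[1]/v[2]+ca["cy"]]
ty=-.115;a=np.array([np.cos(ty),np.sin(ty),0]);b=np.array([-a[1],a[0],0])
poly=np.array([px(tr+.064*i*a+.079*j*b+[0,0,.03]) for i,j in((1,1),(1,-1),(-1,-1),(-1,1))],np.int32)
M=np.zeros(s.shape[:2],np.uint8);cv2.fillPoly(M,[poly],1);print(poly.tolist())
k=knob(s)*M;rep("tray",k,0,"side",.018);rep("before",knob(s0)*M,0,"side",.018)
x0,x1,y0,y1=poly[:,0].min(),poly[:,0].max(),poly[:,1].min(),poly[:,1].max()+1
print('\n'.join(''.join('#' if v else '.' for v in r) for r in k[y0:y1,x0:x1]))
print("pan top");kk=knob(t)[218:256,357:398];print('\n'.join(''.join('#' if v else '.' for v in r) for r in kk))
```

```text
21.7 [-0.78  0.83  0.27  1.87  0.57  0.98  0.52]
24.45 [ 0.73591404  0.66025634 -2.99463181] [-0.49  0.82  0.55  2.18  1.01  0.47  0.46]
[[319, 221], [342, 244], [308, 255], [286, 231]]
tray [([312, 222, 10, 4, 24], [0.694, 0.157, 0.018]), ([320, 242, 19, 9, 50], [0.655, 0.019, 0.018])]
before [([312, 222, 10, 4, 24], [0.694, 0.157, 0.018])]
........................................................
.............................##.#.#.....................
..........................##########....................
...........................#######......................
........................#...###.........................
........................................................
..........................#..#.......#..................
...........................#......#.....................
...............................#........................
........................................................
........................................................
........................................................
........................................................
...............
[... 2142 characters left out ...]
........................####
#....................................####
##...................................####
##..................................#####
##..................................#####
###................................######
###................................######
####..............................#######
#####.............................#######
######...........................########
#######.........................#########
########.......................##########
#########.....................###########
###########................##############
#############............################
###############.....#####################
###############....######################
```

The pan is empty. The knobs show as a chain about 70 mm long along the tray's right wall, consistent with three in a row. I'll look closer numerically and check for strays and the wrist force.

Run:
```python
from h import *
from station import arm
s=cv2.imread("pics/s5.png");s0=cv2.imread("pics/side0.png")
h=cv2.cvtColor(s,cv2.COLOR_BGR2HSV)
print("sat/26 letters"); 
for y in range(236,262): print(y,''.join(chr(97+min(25,v//10)) for v in h[y,300:352,1]),''.join(chr(97+min(25,v//10)) for v in h[y,300:352,2]))
d=(cv2.absdiff(s,s0).max(2)>40).astype(np.uint8)
N,l,st,c=cv2.connectedComponentsWithStats(d)
print([st[i].tolist() for i in range(1,N) if st[i,4]>8])
print(arm.read_ft_force(),arm.read_opening(),arm.read_finger_force())
t=cv2.imread("pics/t5.png");t0=cv2.imread("pics/top0.png")
d=(cv2.absdiff(t,t0).max(2)>40).astype(np.uint8);N,l,st,c=cv2.connectedComponentsWithStats(d)
print([st[i].tolist() for i in range(1,N) if st[i,4]>8])
```

```text
sat/26 letters
236 fgfgfgikfccddddccdcddddcccbccddddcbcelmllllllllbeefe ggggggfegnnnmnmnnmmmmmmnxxxxrkllmlmsxwvvwwwwwxxeghhg
237 ffgfghjidccddddccddddcdddccbccdddddccelmlllllllbeffe gggggffeinnmmmmnnmmmmmmloxxxxrklllllsxwvvwwwwxxeghgg
238 gfgggihfdccdddddcdddddddddccbcccddddccelmllllllbeeff gggggffglnnnmmmmnmmmmmmmloxxxxrkllmlmsxwvvwwwxxeghhg
239 gfgghgdddcdcccdddcddcddcddcccbccddcdcccelmlllllbeffe ggggfgkonnnnnnmmmnmmmmmmmlnxxxxrkllllmsxwvvvwxxehhhg
240 fffgfddddddddddddddddddddddccbbccddcccccelmlllkbeeff gggggjonnmmnmmmmmmmnnmmmmmlnxxxxrllllkmsxwvvvwrehhhg
241 fggffdddcddddddddddddddddddddcbbccccdccccdjmllkceffe gggggknnnnmmmmmmmmmmmmmmmmmloxxxxqklmllmsxsvvvrfhhhg
242 fffggeedddddddddddddddddddddddcbcgnkkdcdcbakmlkcffff hgggggjnmnmmmmnmmmmmnmmmmmmmmoxyxrmnsmlkmtzrvvqfhhgg
243 efghggeddddddddcddddddddddddddcckmlllkbcdccbkmlcfffe igggfghnnnmnmmmmmmmmmmmmmmmmmloxnnooorlllltztwrfhhhg
244 eeggddhddcdddddddddddddddcddcccfmlllllhcddcbcmlcfffe hhggjifinnmmmmnmmmmmmmmmmmnmmmmlmnoonoklmmrwywrfhhhg
245 eedccdghedddddddddddddddddccccdklllllllfccccfmldfffe ghimmkffinmmnnmmmmmmmmnmnmmmmmmlmnnnmm
[... 2021 characters left out ...]
232, 115, 140, 172, 4128], [165, 118, 9, 16, 75], [79, 156, 12, 6, 31], [153, 229, 71, 123, 3450], [74, 237, 39, 70, 434], [332, 242, 7, 5, 24], [114, 251, 10, 36, 84], [125, 251, 11, 10, 72], [122, 283, 14, 5, 16], [190, 288, 198, 94, 5174], [368, 316, 28, 19, 100], [122, 368, 9, 17, 66], [131, 386, 54, 17, 377]]
[ 0.31903038 -1.03782509 -2.31544601] 0.14831024685362956 117.53942012786865
[[157, 218, 289, 262, 22822], [387, 304, 7, 5, 9], [183, 321, 2, 11, 14], [127, 357, 70, 37, 943], [202, 358, 7, 9, 13], [113, 363, 22, 13, 144], [0, 382, 43, 25, 508], [51, 399, 7, 17, 44], [0, 404, 146, 76, 4108], [390, 445, 4, 4, 10], [383, 451, 15, 25, 194], [306, 466, 3, 10, 16], [375, 476, 8, 4, 20]]
```

Three touching knob tops are visible inside the tray wall, at about (335,245), (329,247) and (323,249). There are no strays, and the tray hasn't moved in the difference image. I'll carry the pan back over the bowl and check its alignment before lowering.

```bash
cat >> h.py <<'E'
def rim(cam,im,X,z):
    "centre of the pale cup near world point X, mapped to plane z"
    c=camera_info(cam);v=np.array(c["R"])@np.array([X[0],X[1],z])+c["t"];u0,v0=int(c["fx"]*v[0]/v[2]+c["cx"]),int(c["fy"]*v[1]/v[2]+c["cy"])
    o=(u0-28,v0-28);s=cv2.cvtColor(im[v0-28:v0+28,u0-28:u0+28],cv2.COLOR_BGR2HSV)
    m=(s[...,1]<75).astype(np.uint8);m=cv2.morphologyEx(m,cv2.MORPH_OPEN,np.ones((5,5)))
    k=max(cv2.findContours(m,cv2.RETR_EXTERNAL,cv2.CHAIN_APPROX_NONE)[0],key=cv2.contourArea)
    b=cv2.boundingRect(k); p=(o[0]+b[0]+b[2]/2-.5,o[1]+b[1]+b[3]/2-.5)
    return b[2:],np.round(p,1),w(cam,p,z).round(4)
E
python3 - <<'E'
from h import *
from station import arm, snapshot
gs=gd-.27*f;m=(g0+gs)/2;m[2]=.146
p,q=tool(m,(yaw0+sy)/2,0,A,P,1);arm.line_to(p,.1,q)
p,q=tool(g0+[0,0,.09],yaw0,0,A,P,1);arm.line_to(p,.1,q)
arm.pause(.4)
t=snapshot("top");s=snapshot("side");cv2.imwrite("pics/t6.png",t);cv2.imwrite("pics/s6.png",s)
print(arm.read_time(),arm.read_tool_pos()-p)
X=(.5658,-.2914)
for cam,a,b in(("top",cv2.imread("pics/top0.png"),t),("side",cv2.imread("pics/side0.png"),s)):
    print(cam,rim(cam,a,X,.064),rim(cam,b,X,.154))
E
```

```text
26.2833 [6.96479584e-06 1.88604120e-04 2.48005326e-05]
top ((34, 34), array([418.5, 251.5]), array([ 0.566 , -0.2912,  0.064 ])) ((37, 37), array([424., 249.]), array([ 0.5655, -0.2906,  0.154 ]))
side ((33, 19), array([371., 297.]), array([ 0.5665, -0.2873,  0.064 ])) ((49, 49), array([377., 268.]), array([ 0.5838, -0.2817,  0.154 ]))
```

The top view puts the cup within 1 mm of its starting spot over the bowl. I'll lower it, check, release and retreat.

Run:
```python
from h import *
from station import arm, snapshot
F0=np.array(arm.read_ft_force())
for z,v in ((.04,.07),(.02,.04),(.01,.03),(.004,.02),(.001,.02)):
    arm.line_to(tool(g0+[0,0,z],yaw0,0,A,P,1)[0],v); F=np.array(arm.read_ft_force())-F0; print(z,F.round(2))
    if np.linalg.norm(F)>12: print("contact");break
t=snapshot("top");print(rim("top",t,(.5658,-.2914),.064))
arm.pause(.3);print(arm.read_time(),(np.array(arm.read_ft_force())-F0).round(2))
```

```text
0.04 [-0.27  0.8  -0.86]
0.02 [0.45 1.38 0.02]
0.01 [1.13 0.56 0.21]
0.004 [1.2  1.13 0.57]
0.001 [-0.15  0.79  0.94]
((35, 35), array([419., 252.]), array([ 0.5647, -0.2925,  0.064 ]))
29.3833 [ 0.38 -0.3   1.14]
```

Run:
```python
from h import *
from station import arm, snapshot
arm.move_gripper(.4);arm.move_gripper(.55)
arm.line_to(tool(g0,yaw0,0,A,P,1,d=.154)[0],.08)
arm.line_to(tool(g0+[0,0,.1],yaw0,0,A,P,1,d=.2)[0],.15)
arm.pause(.5)
t=snapshot("top");s=snapshot("side");cv2.imwrite("pics/t7.png",t);cv2.imwrite("pics/s7.png",s)
t0=cv2.imread("pics/top0.png");s0=cv2.imread("pics/side0.png");X=(.5658,-.2914)
print(arm.read_time(),arm.read_opening(),arm.read_ft_force())
for cam,a,b in(("top",t0,t),("side",s0,s)): print(cam,rim(cam,a,X,.064),rim(cam,b,X,.064))
# handle line now vs start, side handle end, tray knobs
for im in (t0,t):
    r=im[262:325,375:412];h=cv2.cvtColor(r,cv2.COLOR_BGR2HSV);print((r.max(2)<85).sum())
for n,im in(("s0",s0),("s7",s)):
    r=im[290:320,295:400];h=cv2.cvtColor(r,cv2.COLOR_BGR2HSV)
    print(n);print('\n'.join(''.join('#' if v<100 else '.' if v<160 else ' ' for v in q) for q in r.max(2)))
h=cv2.cvtColor(s,cv2.COLOR_BGR2HSV);print([''.join('#' if v>90 else '.' for v in h[y,316:342,1]) for y in range(241,252)])
```

```text
33.0583 0.5496680191144082 [-0.91741831  1.03249087  0.22579387]
top ((34, 34), array([418.5, 251.5]), array([ 0.566 , -0.2912,  0.064 ])) ((35, 35), array([419., 252.]), array([ 0.5647, -0.2925,  0.064 ]))
side ((33, 19), array([371., 297.]), array([ 0.5665, -0.2873,  0.064 ])) ((36, 26), array([369.5, 300.5]), array([ 0.554 , -0.2958,  0.064 ]))
303
384
s0
                                        .........                 ..........                             
                                         .....                  .............                            
                                           .                   ..............                            
                                                              ..............                             
                                                             ...............                             
                                                             #..............                             
                                                             .............. .                          
[... 5254 characters left out ...]
...........#####################...........        
                         .........................................###################............        
                        ...........................................#######.#...#.###..............       
                        ............................................####........###................      
['..........................', '..................###.....', '................######....', '................######....', '...............########...', '..............######......', '.............####.........', '.......##..###............', '.....#####................', '.....##...................', '..........................']
```

The pan is seated just as it was at the start, with its handle and rim at the same pixels in the side view. The gripper is clear and the knobs haven't moved in the tray, so I'm handing in.

```bash
python3 -c "
from station import ticket
print(ticket.finish_job())"
```

```text
the job is handed in; nothing more can be done
None
```

The job is handed in at about 33 s of the 54 s allowed (the hand-in returned no verdict): by my image checks all three knobs are in the tray, the empty pan is back upright in the bowl and released, and nothing else on the bench appears to have moved.

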